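# Dock the food pan on the weigher

### The arm

A 6-joint arm with a two-finger parallel gripper is mounted at the origin on the work surface. World frame = base frame: x ahead of the robot, y to its left, z up, the work surface at z = 0. Lengths are in mm, angles in rad, forces in N, time in s.
With the tool pointing down it reaches from about 275 to 825 mm from the base axis. Payload 5.2 kg.
Tool frame: the origin (TCP) lies on the front face of the gripper's body, between the roots of the fingers; the fingertips stand bot.tips_ahead ahead of it and the grasp point (between the pads) lies 65 mm ahead of it (bot.tips_ahead is the distance from the TCP to the fingertips, in mm); z points along the fingers, x is the direction in which the jaws open and shut, and the axes are right-handed (so a half turn about z gives the same grasp; the last joint's range is limited). The gripper opens to 93 mm and grips with 3 to 60 N. Pads are 15 mm wide; open, the fingers measure 128 mm over their backs; the gripper's body (75 mm by 188 mm) begins 65 mm behind the grasp point.
Start: joints at [1.005, 0.259, 1.535, -0, 1.348, -0.203], TCP at [195.17, 514.212, 302.753] pointing down, gripper open.
Joint ranges: [-3.14, 3.14], [-0.91, 2.08], [0.19, 2.58], [-1.22, 4.36], [0.22, 2.71], [-3.12, 3.12]. Speed limits (rad/s): [2.57, 2.57, 3.14, 3.14, 3.14, 3.14].

### API

Orientations are given as [roll, pitch, yaw] about the fixed x, y, z axes, in that order (R = Rz(yaw) Ry(pitch) Rx(roll)).
In Python, from workcell import readout, optics, ticket, bot gives the robot as it stands. The module is installed in compiled form; this text tells all that it offers.
- The arm moves only by the tool carry_out, never from a script. Its argument "targets" is a list of rows, each a list of 3 entries, a list of its own where there are three numbers: the opening, from -1 (shut) to 1 (fully open), then the shift along the world's x, y, z in m, then the turn, a rotation vector about the world's x, y, z in rad. In form: [[jaw, [dx, dy, dz], [rx, ry, rz]], ...]. A call has 1 to 20 rows; each row is the pose to reach, as a shift and turn from the pose commanded when the call began; what a row does not reach only later rows make up. A row lasts 1/12 s, in which the tool goes at most 41.7 mm and 7.16 degrees, less where a joint would pass 70% of its speed; a pose out of reach is approached as far as the arm can. A call with a gripper value outside its range is refused whole. The fingers move at their own pace and stop on an object; "newtons" is the grip in N (left out, the last holds). Time passes only in rows, so rows that repeat a pose let the fingers close. It gives the time, the measured TCP pose, the force and the opening at its end, in the units of the state.
- readout.sense(): the state, without advancing time (a new reading comes with each control period).
- optics.snapshot(name): name is "scene" or "top" or "wrist"; returns the picture (400x640x3 uint8, blue, green, red); there is no depth.
- optics.camera_info(name): a dict with "mtx" (3x3 intrinsics, pixels), "cam_to_world" (4x4, takes a point from camera to world coordinates). Camera axes: x right, y up, looking along -z (the intrinsics and any distortion apply to the point x, -y, -z); pixel columns grow to the right and rows downward; lengths in mm; the calibration is good to about 2 mm. The wrist camera is an equidistant fisheye: a pixel r from the principal point sees the ray r / f radians off the axis. A picture is of the moment at which its call begins: read the wrist's pose just before it. camera_info takes no time and is no camera call; for the wrist camera it gives the pose at the moment of the call.
- ticket.close_job(): hands the job in, once; it reports no verdict.
The state is a dict: "t": time; "joint_positions": joint angles; "joint_vel": joint speeds; "joint_torque": joint torques, N m; "tool_pos": TCP position; "ee_rot": TCP orientation; "ft_force": force on the tool from outside, world axes, zero at the start; "moment": the same for the moment, N m; "grip_width": finger opening in mm.
Only numpy, scipy, OpenCV 4.12 (cv2) and the standard library are available. Lean on these libraries where they do the work, as an engineer would, in place of code of your own. Each camera call takes 0.05 s, during which the arm holds its last target. There are 200 camera calls.

### The job

Slide the steel food pan of potatoes up the weigher's ramp and over the raised lip, so that it drops flat onto the bed behind it; do not lift it. Keep pushing until it presses the sprung rubber pad of the back stop about half-way in (about 10 N on the pad), never to the end of its travel, then let go and leave the pan resting flat and square against the pad. Leave the bowl, bottle and jar alone.

Things in the scene. Friction and masses are not known exactly. Their poses are not given: they have to be found in the camera images.
- pan_center (a point): Centre, half-way up, of the open steel pan of potatoes: 162 mm long (x, push direction), 176 wide, 65 high. Rim, 6 mm high round the top, is its outermost edge; walls below lie 4 mm further in. Loose, 0.5 to 0.9 kg; starts flat before the ramp, roughly square to it. Past the lip its tail may hang by friction on the pushing fingers until they ease off.
- bed: Fixed docking bed, 256 mm wide. Origin on the table under the lip's inner edge, mid-width; x points up the ramp to the back stop. In mm: ramp x -142 (height 0) to -12 (height 28); flat lip top 28 high, -12 to 0; flat bed 20 high, 0 to 330; side rails on the bed 36 high, inner faces y +-120.
- stop: Back stop: fixed bracket 300 mm along the bed's x, same axes, origin at table height on its front. Carries a clamped carriage with a sprung rubber pad 70 x 34 mm, centre 57 mm up. The carriage's setting is not measured: free pad face 90 to 130 mm before the origin. Pad yields 24 mm at 0.8 N/mm and springs back; about 10 N at half travel.
- colander_mid (a point): Middle of a steel bowl, 150 mm across and 80 mm high: a bystander.
- squeeze_mid (a point): Middle of a white squeeze bottle, 56 mm across and 170 mm high: a bystander.
- jar_mid (a point): Middle of a glass jar with black lid, 60 mm across and 90 mm high: a bystander.
Mind the look-alikes: they are no part of the job. What is shaped like the part that bears pan_center but orange is not meant.

How it is judged (in metres and radians):
On the way, in this order (a step that is already met when the one before it is completed fails the run):
1. the pan climbs the ramp, nose up (tilted more than 5 degrees) (angle between pan_center's own z axis and vertical above 0.09 rad and x of pan_center in the frame of bed below 0.06 m and z of pan_center in the frame of bed below 0.075 m), for 0.1 s.
2. the whole pan is over the lip and flat on the bed (x of pan_center in the frame of bed above 0.076 m and angle between pan_center's own z axis and vertical below 0.03 rad and height (world z) of pan_center below 0.056 m), for 0.1 s.
3. the pan presses the sprung pad with more than 6 N for 0.3 s (contact force between pan and stop above 6 N), for 0.3 s.
At the end, for the whole second after the job is handed in: The pan lies wholly behind the lip, flat on the bed (within 2 degrees and 4 mm of height), square to it within 10 degrees, at rest and still bearing on the sprung pad with more than 0.5 N (all of step 2 and height (world z) of pan_center above 0.049 m and angle between the x axis of pan_center and the x axis of bed, either way round below 0.17 rad and contact force between pan and stop above 0.5 N and linear speed of pan below 0.01 m/s); the robot touches nothing.
It fails at once if the pan is driven against the pad with more than 16 N (contact force between pan and stop above 16 N).
It fails at once if the pan is lifted instead of slid (its centre more than 85 mm above the table) (height (world z) of pan_center above 0.085 m).
It fails at once if the bowl, bottle or jar is moved more than 20 mm (distance of any of colander_mid, squeeze_mid, jar_mid from where it was at the start of the episode above 0.02 m).
It also fails if it takes over 64 s, if anything falls off the work surface, if the arm or the gripper's body presses on something with over 40 N, if the wrist force passes 120 N, or if a joint passes its speed limit or range.

## Working session

There is one attempt and no reset: what is moved stays moved. The work goes in short steps, Python scripts to look and compute and a tool call to move; the robot and the scene stay as the last step left them, time stands still between calls to the robot, and variables do not carry over. Pictures are saved under pics/ and viewed, about 8 in all and at most 12, crops included, and the job is handed in when it is done.

Besides the shell and the picture viewer there is one more tool, called by a JSON object that holds its "op" and its "data". carry_out: Moves the arm, as the interface text tells. Its arguments: {"type":"object","properties":{"targets":{"type":"array"},"newtons":{"type":"number"}},"required":["targets"]}

```bash
mkdir -p pics; python3 - <<'E'
from workcell import readout, optics, bot
import cv2
for n in ("scene","top"):
    cv2.imwrite(f"pics/{n}0.png",optics.snapshot(n)); c=optics.camera_info(n); print(n,c["mtx"].round(1).tolist(),c["cam_to_world"].round(3).tolist(),c.keys())
print(readout.sense(),bot.tips_ahead)
E
```

```text
scene [[417.9, 0.0, 315.6], [0.0, 417.9, 202.2], [0.0, 0.0, 1.0]] [[-0.704, -0.597, 0.385, 1200.355], [0.71, -0.599, 0.37, 534.112], [0.01, 0.533, 0.846, 1337.359], [0.0, 0.0, 0.0, 1.0]] dict_keys(['mtx', 'cam_to_world'])
top [[406.3, 0.0, 319.9], [0.0, 406.3, 204.8], [0.0, 0.0, 1.0]] [[0.006, 0.996, -0.083, 474.205], [-1.0, 0.006, 0.001, -43.175], [0.001, 0.083, 0.997, 1556.397], [0.0, 0.0, 0.0, 1.0]] dict_keys(['mtx', 'cam_to_world'])
{'t': 0.1, 'joint_positions': array([ 1.00518703e+00,  2.59265995e-01,  1.53596293e+00,  2.49603199e-05,
        1.34800362e+00, -2.02809805e-01]), 'joint_vel': array([ 5.06908908e-04,  9.65819580e-05, -4.32730932e-03, -8.97921542e-04,
       -3.45061434e-03, -1.22082682e-03]), 'joint_torque': array([ 3.75002986e-03, -4.38206649e+01, -2.84642601e+01,  7.19772675e-02,
        3.61321075e-02, -2.94196684e-05]), 'tool_pos': array([194.97445583, 513.90346977, 302.00725088]), 'ee_rot': array([-3.14123851e+00,  1.60137729e-03,  1.20799159e+00]), 'ft_force': array([ 0.34948107, -0.0506267 ,  0.41109845]), 'moment': array([-0.05785233,  0.07757002, -0.01170192]), 'grip_width': 92.5395316187029} 84.1
```

View pics/scene0.png

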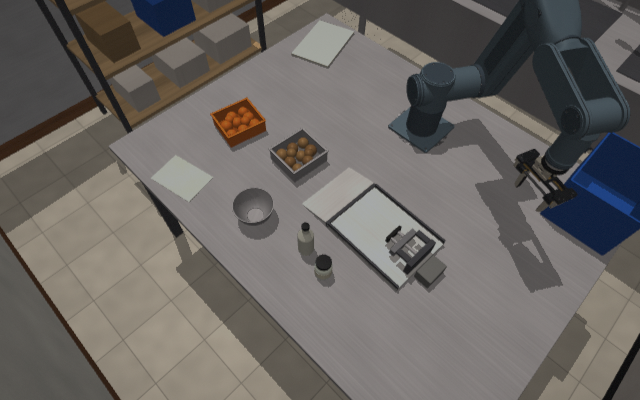

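View pics/top0.png

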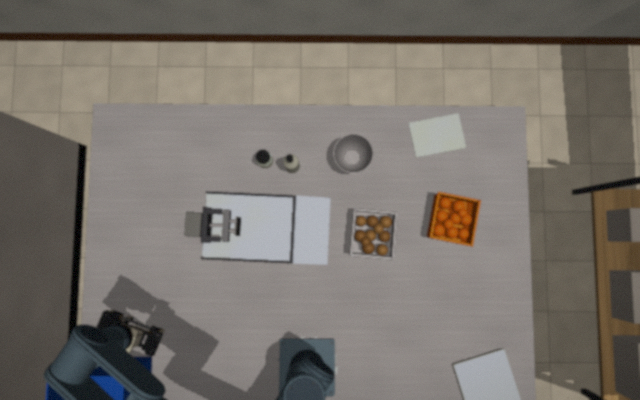

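The top view shows the steel pan of potatoes at (372,233) and an orange pan of oranges at (455,218). The steel, colourless one is meant. The bed runs left (+y), with its ramp at columns 295–330. The bystanders are at (350,153), (290,162) and (263,157). I'll confirm in an enlarged crop.

```bash
python3 - <<'E'
import cv2
i=cv2.imread("pics/top0.png")[180:275,190:400]
i=cv2.resize(i,None,fx=3.8,fy=3.8,interpolation=cv2.INTER_CUBIC); i=cv2.convertScaleAbs(i,alpha=1.3,beta=0); print(i.shape)
cv2.imwrite("pics/crop0.png",i)
E
```

```text
(361, 798, 3)
```

View pics/crop0.png

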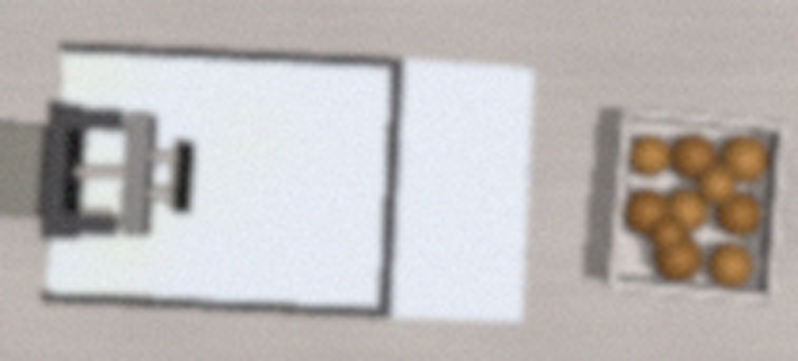

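Crop: the steel pan's rim corners are at about (622,108), (783,128), (768,295) and (612,283). The ramp foot runs (535,67)–(524,322), the outer corners of the lip strip are (402,59) and (388,316), and the pad face is at x≈193, rows 142–212. This confirms the potato pan.

```bash
cat >h.py <<'E'
import numpy as np
from workcell import optics
def ray(name,uv,z):
    c=optics.camera_info(name);M=c["cam_to_world"];uv=np.atleast_2d(uv).astype(float)
    d=np.c_[uv,np.ones(len(uv))]@np.linalg.inv(c["mtx"]).T; d=(d*[1,-1,-1])@M[:3,:3].T
    return M[:3,3]+d*((z-M[2,3])/d[:,2])[:,None]
def crop(uv,z,o=(190,180),s=3.8): return ray("top",(np.array(uv)+.5)/s-.5+o,z)
E
python3 - <<'E'
from h import *
p=crop([(622,108),(783,128),(768,295),(612,283)],65)
print("pan",p.round(0)[:,:2].tolist(),p.mean(0).round(1),np.linalg.norm(p-np.roll(p,-1,0),axis=1).round(0))
f=crop([(535,67),(524,322)],0);l=crop([(402,59),(388,316)],28);b=crop([(61,44),(42,298)],36);pad=crop([(193,142),(190,212)],57)
for n,q in dict(foot=f,lip=l,back=b,pad=pad).items(): print(n,q.round(0)[:,:2].tolist(),q.mean(0).round(1),np.linalg.norm(q[0]-q[1]).round(0),np.degrees(np.arctan2(*(q[0]-q[1])[[1,0]])).round(1))
E
```

```text
pan [[588.0, -167.0], [569.0, -323.0], [409.0, -307.0], [419.0, -157.0]] [ 496.4 -238.5   65. ] [157. 161. 150. 169.]
foot [[634.0, -84.0], [378.0, -74.0]] [505.9 -79.3   0. ] 256.0 -2.2
lip [[638.0, 49.0], [385.0, 60.0]] [511.4  54.4  28. ] 254.0 -2.5
back [[650.0, 386.0], [400.0, 398.0]] [525.4 392.   36. ] 250.0 -2.6
pad [[553.0, 249.0], [485.0, 251.0]] [518.9 250.1  57. ] 68.0 -1.2
```

Bed geometry checks out: foot to back is 472 mm, the axis points +y leaning 2.4° toward +x, and the origin is ≈(512,65). The pad face is at bed x≈186, within its stated range. The pan centre is ≈(496,−239), and it sits within ~3 mm of the bed axis. I'll push with the open fingers on the rear rim, jaw line square to the bed, tips at z≈45.

{"op": "carry_out", "data": {"targets": [[1,[0.298,-0.874,0],[0,0,-1.25]],[1,[0.298,-0.874,0],[0,0,-1.25]],[1,[0.298,-0.874,0],[0,0,-1.25]],[1,[0.298,-0.874,0],[0,0,-1.25]],[1,[0.298,-0.874,0],[0,0,-1.25]],[1,[0.298,-0.874,0],[0,0,-1.25]],[1,[0.298,-0.874,0],[0,0,-1.25]],[1,[0.298,-0.874,0],[0,0,-1.25]],[1,[0.298,-0.874,0],[0,0,-1.25]],[1,[0.298,-0.874,0],[0,0,-1.25]],[1,[0.298,-0.874,0],[0,0,-1.25]],[1,[0.298,-0.874,0],[0,0,-1.25]],[1,[0.298,-0.874,0],[0,0,-1.25]],[1,[0.298,-0.874,0],[0,0,-1.25]],[1,[0.298,-0.874,0],[0,0,-1.25]],[1,[0.298,-0.874,0],[0,0,-1.25]],[1,[0.298,-0.874,0],[0,0,-1.25]],[1,[0.298,-0.874,0],[0,0,-1.25]],[1,[0.298,-0.874,0],[0,0,-1.25]],[1,[0.298,-0.874,0],[0,0,-1.25]]]}}

```text
t: 1.77
tool_pos: [464.1, -276.6, 302.2]
ee_rot: [-3.141, 0.001, -0.043]
ft_force: [1.2, 0.7, -0.2]
grip_width: 93.3
```

{"op": "carry_out", "data": {"targets": [[1,[0.014,-0.041,0],[0,0,0]],[1,[0.028,-0.082,0],[0,0,0]],[1,[0.029,-0.085,0],[0,0,0]],[1,[0.029,-0.085,-0.04],[0,0,0]],[1,[0.029,-0.085,-0.08],[0,0,0]],[1,[0.029,-0.085,-0.12],[0,0,0]],[1,[0.029,-0.085,-0.15],[0,0,0]],[1,[0.029,-0.085,-0.173],[0,0,0]],[1,[0.029,-0.085,-0.173],[0,0,0]],[1,[0.029,-0.085,-0.173],[0,0,0]]]}}

```text
t: 2.6
tool_pos: [492.5, -358.6, 128.5]
ee_rot: [-3.139, 0.003, -0.042]
ft_force: [0.2, -0.1, 0.6]
grip_width: 92.9
```

```bash
python3 - <<'E'
from workcell import readout, optics
import cv2
a=optics.snapshot("top")[150:300,170:470]; cv2.imwrite("pics/t1.png",cv2.resize(a,None,fx=2.66,fy=2.66,interpolation=cv2.INTER_CUBIC))
s=readout.sense(); print(s["tool_pos"],s["ee_rot"],s["ft_force"])
E
```

```text
[ 493.35005885 -359.57328701  130.36747111] [ 3.14156286e+00 -8.70965356e-05 -4.18803347e-02] [-0.46295599 -0.13318759  1.73702102]
```

View pics/t1.png

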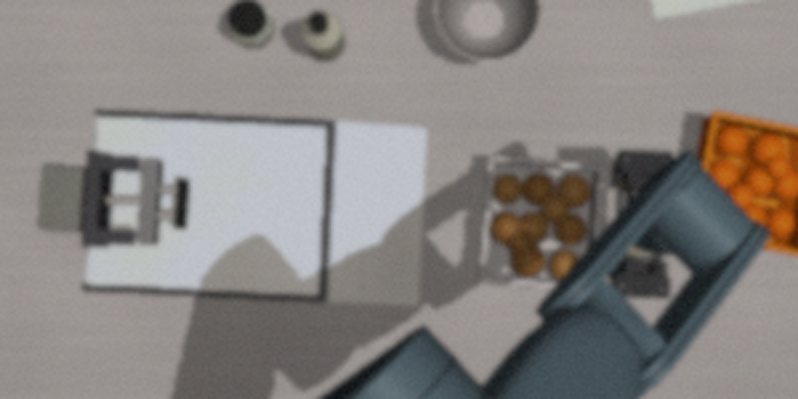

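The gripper stands just behind the pan (gripper columns 615–668, pan rear edge ≈600), laterally centred within a few mm. Now I'll advance along the bed axis.

{"op": "carry_out", "data": {"targets": [[1,[0,0.008,0],[0,0,0]],[1,[0.001,0.016,0],[0,0,0]],[1,[0.001,0.024,0],[0,0,0]],[1,[0.001,0.03,0],[0,0,0]],[1,[0.001,0.034,0],[0,0,0]],[1,[0.002,0.038,0],[0,0,0]],[1,[0.002,0.044,0],[0,0,0]],[1,[0.002,0.05,0],[0,0,0]],[1,[0.002,0.056,0],[0,0,0]],[1,[0.003,0.062,0],[0,0,0]],[1,[0.003,0.068,0],[0,0,0]],[1,[0.003,0.074,0],[0,0,0]],[1,[0.003,0.08,0],[0,0,0]],[1,[0.004,0.086,0],[0,0,0]],[1,[0.004,0.092,0],[0,0,0]],[1,[0.004,0.098,0],[0,0,0]]]}}

```text
t: 3.98
tool_pos: [497.9, -263.1, 131.4]
ee_rot: [3.137, -0.003, -0.041]
ft_force: [0.2, -6.2, 3.9]
grip_width: 93.2
```

```bash
python3 - <<'E'
from workcell import readout, optics
import cv2
a=optics.snapshot("top")[150:300,170:470]; cv2.imwrite("pics/t2.png",cv2.resize(a,None,fx=2.66,fy=2.66,interpolation=cv2.INTER_CUBIC))
s=readout.sense(); print(s["tool_pos"],s["ee_rot"],s["ft_force"],s["moment"])
E
```

```text
[ 497.80234719 -261.78520729  131.26476444] [ 3.13823046e+00 -2.52773874e-03 -4.11379442e-02] [-0.22081761 -5.66468885  4.67248154] [-0.94833172  0.12073385 -0.06290454]
```

View pics/t2.png

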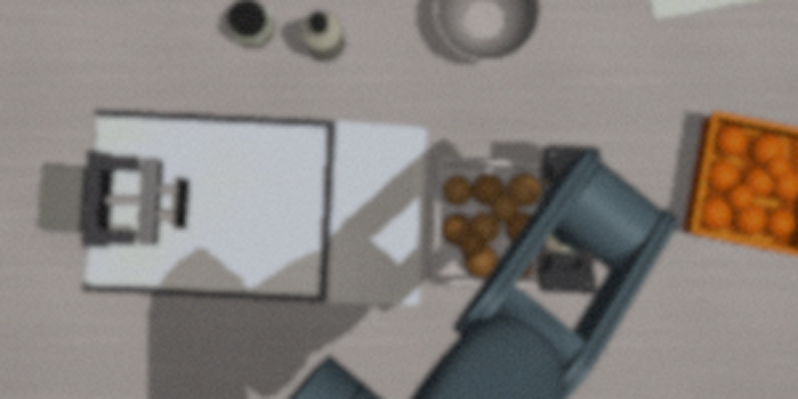

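The pan nose (column ≈430) is just short of the ramp foot (≈426). Contact is steady at ~5.7 N, so I'll push it up the ramp.

{"op": "carry_out", "data": {"targets": [[1,[0,0.008,0],[0,0,0]],[1,[0.001,0.016,0],[0,0,0]],[1,[0.001,0.024,0],[0,0,0]],[1,[0.001,0.032,0],[0,0,0]],[1,[0.002,0.04,0],[0,0,0]],[1,[0.002,0.048,0],[0,0,0]],[1,[0.002,0.056,0],[0,0,0]],[1,[0.003,0.064,0],[0,0,0]],[1,[0.003,0.072,0],[0,0,0]],[1,[0.003,0.08,0],[0,0,0]],[1,[0.004,0.088,0],[0,0,0]],[1,[0.004,0.096,0],[0,0,0]],[1,[0.004,0.104,0],[0,0,0]],[1,[0.005,0.112,0],[0,0,0]],[1,[0.005,0.12,0],[0,0,0]],[1,[0.005,0.128,0],[0,0,0]],[1,[0.006,0.136,0],[0,0,0]],[1,[0.006,0.144,0],[0,0,0]],[1,[0.006,0.152,0],[0,0,0]]]}}

```text
t: 5.62
tool_pos: [502.8, -109.4, 129.6]
ee_rot: [3.141, 0.001, -0.042]
ft_force: [0.6, -4.7, -2.2]
grip_width: 92.9
```

```bash
python3 - <<'E'
from workcell import readout, optics
import cv2
a=optics.snapshot("scene")[100:320,220:500]; cv2.imwrite("pics/s3.png",cv2.resize(a,None,fx=2.7,fy=2.7,interpolation=cv2.INTER_CUBIC))
s=readout.sense(); print(s["tool_pos"],s["ee_rot"],s["ft_force"],s["moment"])
E
```

```text
[ 502.50888622 -107.80434891  129.62685337] [-3.14086336e+00  1.07225026e-03 -4.14224952e-02] [ 2.16185068 -1.66161791  0.16339822] [-0.46520676 -0.12841285 -0.04727089]
```

View pics/s3.png

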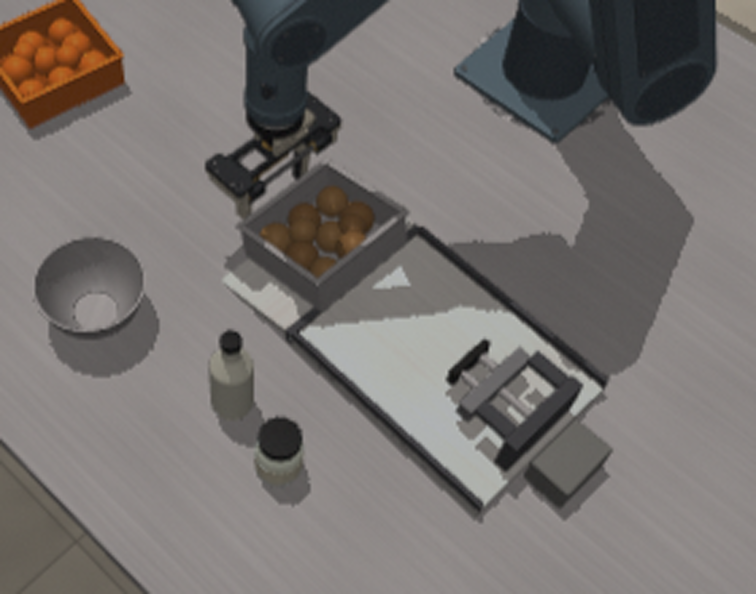

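The pan is nose-up on the ramp, square, with its nose at the lip (≈(330,290)–(410,220) in the crop). Next I'll push it over the lip, raising the fingers slightly, and stop short of the pad.

{"op": "carry_out", "data": {"targets": [[1,[0,0.008,0],[0,0,0]],[1,[0.001,0.016,0],[0,0,0]],[1,[0.001,0.024,0.001],[0,0,0]],[1,[0.001,0.032,0.002],[0,0,0]],[1,[0.002,0.04,0.003],[0,0,0]],[1,[0.002,0.048,0.005],[0,0,0]],[1,[0.002,0.056,0.007],[0,0,0]],[1,[0.003,0.064,0.009],[0,0,0]],[1,[0.003,0.072,0.011],[0,0,0]],[1,[0.003,0.08,0.012],[0,0,0]],[1,[0.004,0.088,0.012],[0,0,0]],[1,[0.004,0.096,0.012],[0,0,0]],[1,[0.004,0.104,0.012],[0,0,0]],[1,[0.005,0.112,0.012],[0,0,0]],[1,[0.005,0.12,0.012],[0,0,0]],[1,[0.005,0.128,0.012],[0,0,0]],[1,[0.006,0.136,0.012],[0,0,0]],[1,[0.006,0.144,0.012],[0,0,0]],[1,[0.006,0.152,0.012],[0,0,0]],[1,[0.006,0.16,0.012],[0,0,0]]]}}

```text
t: 7.33
tool_pos: [508.8, 51.5, 141.4]
ee_rot: [-3.142, 0.001, -0.042]
ft_force: [-0.8, -2.7, -2.3]
grip_width: 92.7
```

```bash
python3 - <<'E'
from workcell import readout, optics
import cv2
a=optics.snapshot("scene")[140:310,280:480]; cv2.imwrite("pics/s4.png",cv2.resize(a,None,fx=3.5,fy=3.5,interpolation=cv2.INTER_CUBIC))
s=readout.sense(); print(s["tool_pos"],s["ee_rot"],s["ft_force"],s["moment"])
E
```

```text
[508.73628501  52.74972998 141.56576498] [-3.14029757e+00  7.70064287e-04 -4.15716699e-02] [-0.07192093  1.12428714  0.94927639] [-0.01706541  0.03413709  0.03092531]
```

View pics/s4.png

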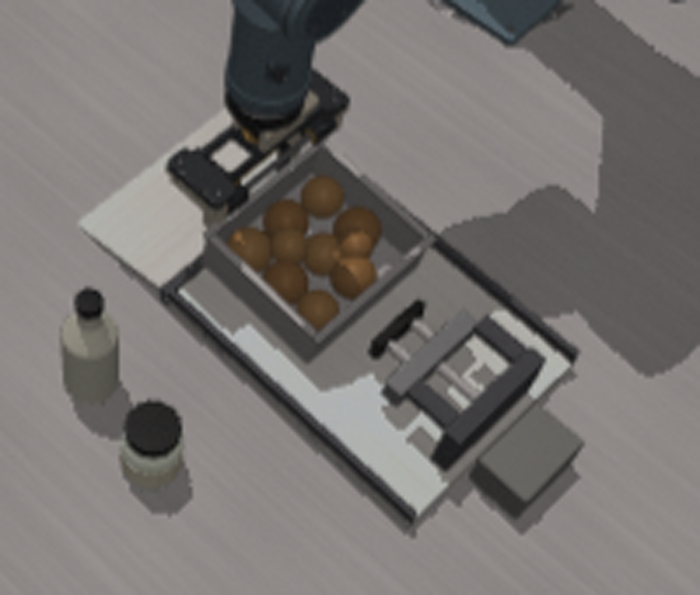

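```bash
python3 - <<'E'
from h import *
def q(uv,z): return ray("scene",(np.array(uv)+.5)/3.5-.5+(280,140),z)
a=np.array([.042,.999]);O=np.array([512,64.5])
def bx(p): return ((p[:,:2]-O)@a).round(0),((p[:,:2]-O)@[-.999,.042]).round(0)
print("rim L,R,B (85)",bx(q([(208,238),(433,238),(312,340)],85)))
print("pad top edge (74)",bx(q([(372,343),(421,302)],74)))
print("lip, rail corner", bx(q([(163,288)],28)))
E
```

```text
rim L,R,B (85) (array([ -0., 153., 150.]), array([-76.,  91., -83.]))
pad top edge (74) (array([188., 191.]), array([-38.,  32.]))
lip, rail corner (array([-11.]), array([-126.]))
```

The pan is square; its nose rim is at bed x≈152 and its tail at ≈−1, so the tail is just leaving the lip. The pad is at ≈188. I'll push 16 mm more, then ease off so the tail drops.

{"op": "carry_out", "data": {"targets": [[1,[0,0.004,0],[0,0,0]],[1,[0,0.008,0],[0,0,0]],[1,[0.001,0.012,0],[0,0,0]],[1,[0.001,0.016,0],[0,0,0]],[1,[0.001,0.016,0],[0,0,0]],[1,[0,0.008,0],[0,0,0]],[1,[0,0,0],[0,0,0]],[1,[0,-0.004,0],[0,0,0]],[1,[0,-0.004,0],[0,0,0]],[1,[0,-0.004,0],[0,0,0]],[1,[0,-0.004,0],[0,0,0]]]}}

```text
t: 8.3
tool_pos: [509.2, 46.3, 141.9]
ee_rot: [-3.141, -0.0, -0.043]
ft_force: [-0.1, 0.6, -0.3]
grip_width: 93.1
```

```bash
python3 - <<'E'
from workcell import readout, optics
import cv2
a=optics.snapshot("scene")[140:310,280:480]; cv2.imwrite("pics/s5.png",cv2.resize(a,None,fx=3.5,fy=3.5,interpolation=cv2.INTER_CUBIC))
s=readout.sense(); print(s["tool_pos"],s["ee_rot"],s["ft_force"],s["moment"])
E
```

```text
[509.13891479  46.38738971 141.82078866] [-3.14140755e+00 -1.30215535e-04 -4.24955686e-02] [ 0.2413911   0.21076797 -0.53649831] [-0.05454477  0.13958814  0.01801355]
```

View pics/s5.png

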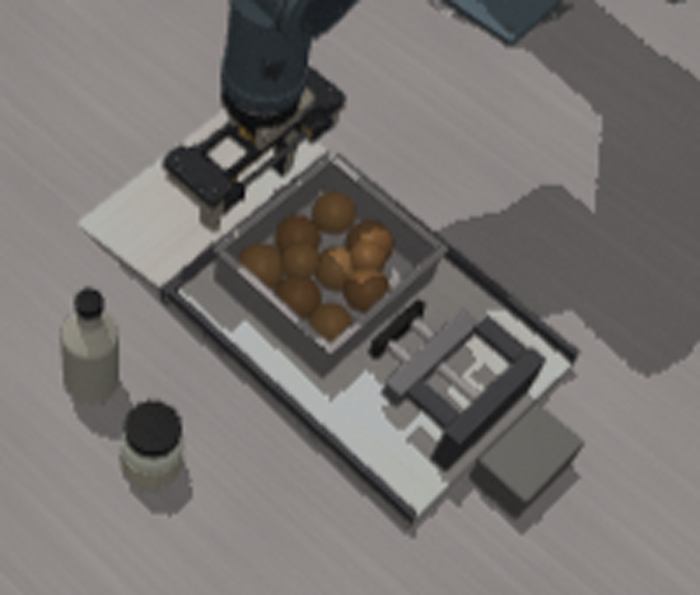

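The pan has dropped behind the lip and lies square, nose rim ≈170 and pad ≈188. Now I'll approach the pad slowly.

{"op": "carry_out", "data": {"targets": [[1,[0,0.008,0],[0,0,0]],[1,[0.001,0.014,0],[0,0,0]],[1,[0.001,0.018,0],[0,0,0]],[1,[0.001,0.02,0],[0,0,0]],[1,[0.001,0.022,0],[0,0,0]],[1,[0.001,0.024,0],[0,0,0]],[1,[0.001,0.026,0],[0,0,0]],[1,[0.001,0.028,0],[0,0,0]],[1,[0.001,0.03,0],[0,0,0]],[1,[0.001,0.032,0],[0,0,0]],[1,[0.001,0.034,0],[0,0,0]]]}}

```text
t: 9.27
tool_pos: [510.1, 80.5, 141.8]
ee_rot: [3.141, -0.0, -0.042]
ft_force: [-1.0, -5.2, 0.1]
grip_width: 93.0
```

{"op": "carry_out", "data": {"targets": [[1,[0,0.001,0],[0,0,0]],[1,[0,0.002,0],[0,0,0]],[1,[0,0.003,0],[0,0,0]]]}}

```text
t: 9.52
tool_pos: [510.1, 83.5, 141.8]
ee_rot: [3.142, -0.0, -0.042]
ft_force: [0.9, -5.6, 0.4]
grip_width: 93.0
```

{"op": "carry_out", "data": {"targets": [[1,[0,0.001,0],[0,0,0]],[1,[0,0.002,0],[0,0,0]],[1,[0,0.003,0],[0,0,0]]]}}

```text
t: 9.77
tool_pos: [510.2, 86.2, 141.8]
ee_rot: [3.141, -0.0, -0.042]
ft_force: [-0.1, -7.8, -0.3]
grip_width: 93.3
```

{"op": "carry_out", "data": {"targets": [[1,[0,0.001,0],[0,0,0]],[1,[0,0.002,0],[0,0,0]],[1,[0,0.003,0],[0,0,0]]]}}

```text
t: 10.02
tool_pos: [510.3, 88.8, 141.8]
ee_rot: [3.14, -0.0, -0.042]
ft_force: [1.2, -9.0, -1.0]
grip_width: 92.9
```

{"op": "carry_out", "data": {"targets": [[1,[0,0.001,0],[0,0,0]],[1,[0,0.002,0],[0,0,0]],[1,[0,0.002,0],[0,0,0]]]}}

```text
t: 10.27
tool_pos: [510.4, 90.7, 141.8]
ee_rot: [3.14, -0.0, -0.042]
ft_force: [0.5, -8.1, 0.0]
grip_width: 93.0
```

```bash
python3 - <<'E'
from workcell import readout, optics
import cv2, numpy as np
F=[]
for k in range(8):
    a=optics.snapshot("scene"); s=readout.sense(); F.append(s["ft_force"])
print(np.mean(F,0),np.std(F,0),s["tool_pos"])
a=a[180:290,340:460]; cv2.imwrite("pics/s6.png",cv2.resize(a,None,fx=5,fy=5,interpolation=cv2.INTER_CUBIC))
E
```

```text
[ 1.01456016 -8.20518961 -0.48989503] [0.53414194 0.59244874 0.42996595] [510.35801965  90.71498513 141.76987628]
```

View pics/s6.png

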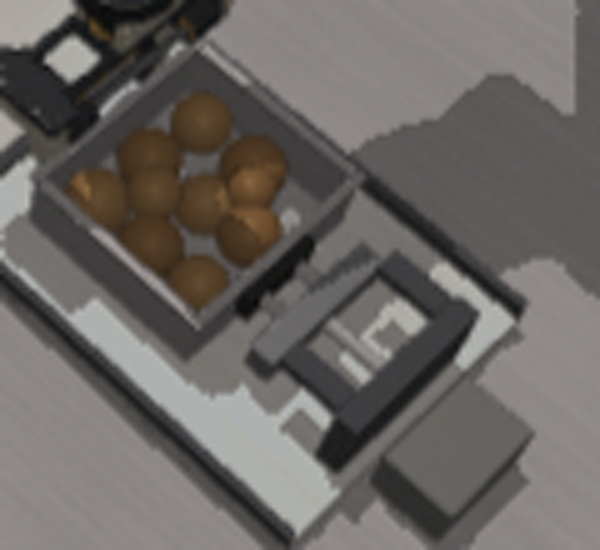

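```bash
python3 - <<'E'
from workcell import readout, optics
import cv2, numpy as np
i0=cv2.imread("pics/top0.png"); i1=np.mean([optics.snapshot("top") for _ in range(4)],0).astype(np.uint8)
for i in (i0,i1): print(i[218:235,222:246].mean(2)[[2,4,6,8,10,12,14]].round(0).astype(int))
# s5 vs now in scene
E
```

```text
[[149 124 108 106 106 106 100 102 114 123 131 130 130 117  88  56  29  44
   87 138 171 177 181 181]
 [141 118 107 107 106 102  94  95 114 130 137 140 129 115  85  54  35  43
   89 137 168 178 179 180]
 [116 109 104 104 106 102  90  94 123 155 168 167 146 116  79  49  28  50
   96 142 170 180 179 181]
 [123 111 104 103 104  99  89  97 137 166 175 170 151 114  74  44  31  60
  108 152 173 179 179 178]
 [136 112 104 105 103  98  87  91 123 142 148 144 129 101  68  40  34  61
  113 154 175 179 181 179]
 [125 108 103 107 106 100  99 108 124 130 126 124 112  89  56  33  32  69
  120 157 177 178 178 177]
 [123 105 104 106 103  97  89 100 121 134 139 132 116  92  57  32  31  78
  132 165 178 179 178 181]]
[[156 130 114 109 108 108  99  89  87  95  96  92  74  61  76  85  76  59
   62  73  74  68  60  58]
 [144 121 110 108 108 105  93  78  82  92  96  90  70  64  77  84  73  60
   68  83  95  92  86  77]
 [122 113 108 109 108 101  81  72  91 113 118 106  82  72  81  81  71  59
   70  87  96  95  89  87]
 [128 116 110 108 104  89  70  73  98 121 123 107  84  75  82  80  65  60
   67  77  78  69  62  62]
 [140 115 109 107 102  86  68  72  97 115 114  96  77  83  93  81  61  52
   54  55  56  55  58  65]
 [128 110 104 105  95  82  70  78  90  98  92  77  64  76  87  79  61  48
   50  59  66  75  79  83]
 [125 109 102  96  83  70  63  71  87  95  92  75  61  76  87  77  58  51
   55  64  68  75  77  79]]
```

Two estimates agree: the force rise gives about 6 N and the pad shift in the top view gives about 7.5 mm. So I'll press 4.5 mm further, dwell about 0.6 s, and check.

{"op": "carry_out", "data": {"targets": [[1,[0,0.001,0],[0,0,0]],[1,[0,0.002,0],[0,0,0]],[1,[0,0.003,0],[0,0,0]],[1,[0,0.004,0],[0,0,0]],[1,[0,0.0045,0],[0,0,0]],[1,[0,0.0045,0],[0,0,0]],[1,[0,0.0045,0],[0,0,0]],[1,[0,0.0045,0],[0,0,0]]]}}

```text
t: 11.53
tool_pos: [510.5, 94.6, 141.8]
ee_rot: [3.139, -0.001, -0.041]
ft_force: [1.5, -11.6, -0.7]
grip_width: 92.8
```

```bash
python3 - <<'E'
from workcell import readout, optics
import numpy as np
F=[];I=[]
for k in range(10):
    I.append(optics.snapshot("top")); s=readout.sense(); F.append(s["ft_force"])
print(np.mean(F,0),np.std(F,0),s["tool_pos"],s["t"])
print(np.mean(I,0)[218:235,222:246].mean(2)[[2,4,6,8,10,12,14]].round(0).astype(int))
E
```

```text
[  1.88059581 -10.7992048   -0.7613649 ] [0.51746806 0.47365806 0.42235088] [510.55068776  94.61227554 141.80244521] 12.0333
[[156 130 114 108 109 105  95  82  84  92  91  75  64  77  86  76  60  61
   72  74  68  60  58  64]
 [145 121 111 109 106  96  79  71  80  89  85  70  67  79  85  73  60  67
   85  93  94  86  79  77]
 [123 113 109 108 103  89  70  67  90 108 103  81  72  80  81  68  60  71
   87  95  95  90  84  80]
 [129 115 110 104  96  82  66  68  99 115 106  85  82  88  81  63  58  69
   79  78  70  65  68  74]
 [140 116 107 100  89  74  62  70  97 108  96  77  83  91  81  62  50  54
   57  56  57  62  70  75]
 [127 108 100  91  78  69  68  78  90  90  76  62  76  88  78  59  49  51
   58  67  72  75  79  74]
 [126 107  95  83  74  66  63  72  86  88  74  62  76  87  78  58  51  55
   62  69  75  79  79  72]]
```

{"op": "carry_out", "data": {"targets": [[1,[0,0.001,0],[0,0,0]],[1,[0,0.0015,0],[0,0,0]],[1,[0,0.0015,0],[0,0,0]],[1,[0,0.0015,0],[0,0,0]],[1,[0,0.0015,0],[0,0,0]],[1,[0,0.0015,0],[0,0,0]],[1,[0,0.0015,0],[0,0,0]]]}}

```text
t: 12.62
tool_pos: [510.6, 95.9, 141.8]
ee_rot: [3.139, -0.001, -0.041]
ft_force: [1.7, -11.7, 0.1]
grip_width: 92.7
```

{"op": "carry_out", "data": {"targets": [[1,[0,-0.001,0],[0,0,0]],[1,[0,-0.002,0],[0,0,0]],[1,[0,-0.003,0],[0,0,0]],[1,[0,-0.004,0],[0,0,0]],[1,[0,-0.005,0],[0,0,0]],[1,[0,-0.006,0],[0,0,0]],[1,[0,-0.007,0],[0,0,0]],[1,[0,-0.008,0],[0,0,0]],[1,[0,-0.009,0],[0,0,0]],[1,[0,-0.01,0],[0,0,0]],[1,[0,-0.012,0],[0,0,0]],[1,[-0.001,-0.014,0],[0,0,0]],[1,[-0.001,-0.018,0],[0,0,0]],[1,[-0.001,-0.03,0],[0,0,0]],[1,[-0.002,-0.05,0],[0,0,0]],[1,[-0.003,-0.08,0],[0,0,0]],[1,[-0.003,-0.08,0.03],[0,0,0]],[1,[-0.003,-0.08,0.07],[0,0,0]],[1,[-0.003,-0.08,0.1],[0,0,0]],[1,[-0.003,-0.08,0.1],[0,0,0]]]}}

```text
t: 14.28
tool_pos: [510.1, 15.8, 248.0]
ee_rot: [3.14, -0.011, -0.043]
ft_force: [1.3, -0.1, -0.6]
grip_width: 93.2
```

```bash
python3 - <<'E'
from workcell import readout, optics
import cv2, numpy as np
for k in range(10): optics.snapshot("top")
t=optics.snapshot("top"); a=optics.snapshot("scene"); s=readout.sense(); print(s["t"],s["tool_pos"],s["ft_force"])
print(t[218:235,222:246].mean(2)[[2,4,6,8,10,12,14]].round(0).astype(int))
a=cv2.resize(a[160:300,310:460],None,fx=4,fy=4,interpolation=cv2.INTER_CUBIC)
cv2.imwrite("pics/s7.png",a)
E
```

```text
14.8833 [506.97559454  17.55877486 241.23508599] [ 0.54741356  0.01180655 -0.57933482]
[[159 132 114 110 109 106 104 104 117 129 136 124 104  90 102 121 113  89
   67  77  79  75  67  58]
 [144 121 110 109 110 104 102 101 118 136 140 130 105  92 115 133 121  86
   64  76  94  94  91  86]
 [124 114 111 110 110 107  92  95 133 161 168 148 111  92 116 136 117  83
   65  81  96  97  97  91]
 [132 115 110 110 108 103  91 100 142 169 173 147 112  94 115 133 113  78
   63  74  82  74  66  57]
 [141 116 108 108 111 103  92  98 127 143 140 126 100  86 108 121  99  71
   54  57  52  52  49  56]
 [128 108 104 107 110 105 100 108 129 134 130 122  99  86  98 104  82  60
   47  47  47  51  51  55]
 [127 109 110 110 110 103  97 109 128 139 131 114  89  80  89  89  76  54
   46  48  49  52  55  57]]
```

View pics/s7.png

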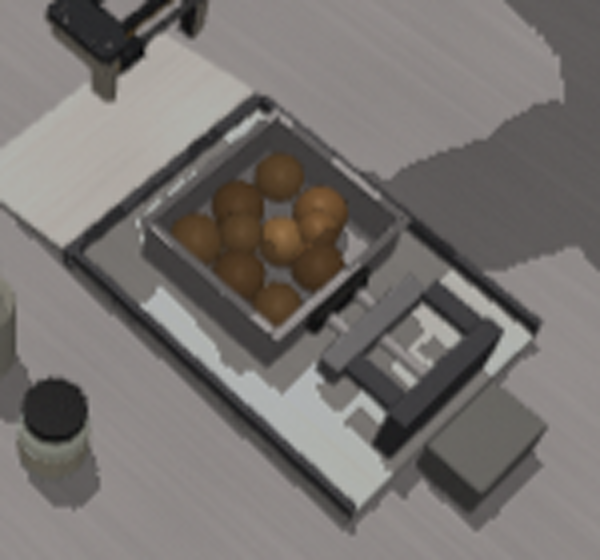

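The pan lies flat and square behind the lip, against the pad, with the fingers well clear. In the top view the pad is still ~5 mm in, so ~3–4 N remains on it. Handing in.

```bash
python3 -c "
from workcell import ticket; print(ticket.close_job())"
```

```text
the job is handed in; nothing more can be done
None
```

I pushed the steel pan up the ramp and over the lip with the open fingers on its rear rim, and handed the job in at about 15 s. No verdict came back.

- **Pressing the pad:** I eased off so the tail dropped onto the bed, then pressed the pad about 12 mm in, roughly 9–10 N. That comes from the force rise at the wrist and the pad's shift in the top view, which agreed within a couple of newtons. The pad force was never measured directly, because the wrist reading of 11–12 N also includes the pan's friction. It stayed there for over 0.3 s and below the 16 N limit.
- **Final check:** The last pictures show the pan flat and square behind the lip, with the fingers clear of it. The pad is still about 4–5 mm in (roughly 3–4 N), but it was read at under 1 px resolution, so it is only good to about 1–2 mm. I judged flatness by eye.
- **Bystanders:** I did not touch the bowl, bottle or jar. The bowl and bottle are outside or cut off in the last picture, and I did not measure their positions at the end.

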